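# Shut and lock the lamp box

## Robot

A 6-joint arm with a two-finger parallel gripper is mounted at the origin on the work surface. World frame = base frame: x ahead of the robot, y to its left, z up, the work surface at z = 0. Lengths are in m, angles in rad, forces in N, time in s.
With the tool pointing down it reaches from about 0.3 to 0.775 m from the base axis. Payload 14.6 kg.
Tool frame: the origin (TCP) lies midway between the tips of the shut fingers; the grasp point (between the pads) lies 19 mm behind it (grasp_offset is the distance from the TCP to the grasp point, in m); z points along the fingers, y is the line along which they close (so a half turn about z gives the same grasp; the last joint's range is limited). The gripper opens to 94 mm and grips with 3 to 60 N. Pads are 16 mm wide; open, the fingers measure 119 mm over their backs; the gripper's body (75 mm by 177 mm) begins 78 mm behind the grasp point.
Start: joints at [1.279, 0.3, 1.521, -0, 1.321, -0.067], TCP at [0.123, 0.536, 0.179] pointing down, gripper open.
Joint ranges: [-3.03, 3.03], [-0.79, 2.21], [0.23, 2.52], [-1.04, 4.18], [0, 3.07], [-2.55, 2.55]. Speed limits (rad/s): [2.22, 2.22, 2.57, 3.14, 3.14, 3.14].

## Interface

Orientations are given as [roll, pitch, yaw] about the fixed x, y, z axes, in that order (R = Rz(yaw) Ry(pitch) Rx(roll)).
In Python, from station import * gives the robot as it stands. The module is installed in compiled form; this text tells all that it offers.
- The arm moves only by the tool send_rows, never from a script. Its argument "rows" is a list of rows, each an object of numbers: "dx", "dy", "dz": the shift along the tool's x, y, z in mm; "roll": the turn about the tool's z in degrees; "jaw": the closure, from -1 (fully open) to 1 (shut). In form: [{"dx": .., "dy": .., "dz": .., "roll": .., "jaw": ..}, ...]. A call has 1 to 12 rows; each row shifts and turns the commanded pose from where the row before left it, along the tool's axes as they then stand; what a row does not reach is not made up. A row lasts 1/12 s, in which the tool goes at most 41.7 mm and 7.16 degrees, less where a joint would pass 70% of its speed; a pose out of reach is approached as far as the arm can. A call is refused whole if a number of a shift passes 41.7 or a number of a turn 7.16, either way. A call with a gripper value outside its range is refused whole. The fingers move at their own pace and stop on an object; "force" is the grip in N (left out, the last holds). Time passes only in rows, so rows that do not move let the fingers close. It gives the time, the measured TCP pose, the force, the opening and the grip force at its end, in the units of the state.
- get_obs(): the state, without advancing time (a new reading comes with each control period).
- camera(name): name is "scene" or "top" or "wrist"; returns a dict with "frame" (420x560x3 uint8, red, green, blue), "z_map" (420x560 float32, m along the optical axis (not along the pixel's ray), 0 where there is no reading), "camera_matrix" (3x3 intrinsics, pixels), "D" ([k1, k2, p1, p2, k3] as OpenCV has them; the pictures are not rectified), "rvec" (rotation vector, rad) and "tvec" (3), from world to camera coordinates, as OpenCV has them. Camera axes: x right, y down, z forward; pixel columns grow to the right and rows downward; lengths in m; the calibration is good to about 2 mm. A picture is of the moment at which its call begins.
- hand_in(): hands the job in; it is judged then, once.
The state is a dict: "time_s": time; "qpos": joint angles; "joint_vel": joint speeds; "tau": joint torques, N m; "ee_pos": TCP position; "eef_rot": TCP orientation; "force": force on the tool from outside, world axes, zero at the start; "moment": the same for the moment, N m; "grip_width": finger opening in m; "grip_force": force on a finger pad.
Only numpy, scipy, OpenCV 4.12 (cv2) and the standard library are available. Lean on these libraries where they do the work, as an engineer would, in place of code of your own. Each camera call takes 0.05 s, during which the arm holds its last target. There are 200 camera calls.

## Task

Close up the shadow screen's lamp box using shut fingertips only: push the blue sliding cover fully home over the open bay, then set a fingertip in the slot of the orange quarter-turn fastener and turn it clockwise to its stop, so that its steel claw locks the cover's pin. Do not grip or lift anything, leave the jar, the mug and the spool where they stand, and finish with the hand clear.

Things in the scene. Friction and masses are not known exactly. Their poses are not given: they have to be found in the camera images.
- lamp_box: Low grey steel box fixed to the bench, 200 (x) by 400 (y) by 60 mm high. Origin: centre of its underside, on the bench; z up. Its flat top (the deck) is 60 mm above the bench. The cover closes along the box's own +y; the fastener's axis stands 115 mm from the origin along +y. Two rails, 8 mm high, run along the cover's sides, 78 to 88 mm either side of the middle line.
- cover (a joint): Slide of the blue cover, m: 0 = fully home at its end stop, grows as it opens towards the box's own -y, at most 0.085. Takes about 3.5 N to slide, stays where left. A solid block 150 mm (box x) by 100 mm (box y), top 22 mm above the deck. Ahead of its +y face a brass pin 10 mm thick, top 23 mm above the deck, stands on a thin tongue.
- cover_push (a point): Centre of the cover's trailing (-y) upright face, 11 mm above the deck: push here towards the box's own +y. The axes are the box's. The deck behind it is flat and free (at least 45 mm of it, even with the cover wide open).
- cam (a joint): Angle of the orange disc-shaped fastener, rad: 0 = unlocked (slot towards the box's own -x, red dot on the deck), grows clockwise seen from above, 1.571 = locked at its end stop (slot towards the box's own +y, green dot). Takes about 0.22 N m, stays where left. Disc 104 mm across, top 26 mm above the deck. If the cover is not home the claw strikes the pin and jams.
- slot (a point): Point on the slot's floor, 6 mm above the deck, 34 mm from the fastener's axis; turns with the fastener, and its own -x axis points outwards along the slot. The slot is radial, 38 mm wide, 20 mm deep, open at the disc's top and at the rim, and starts 12 mm from the axis.
- cam_axis (a point): Point on the fastener's upright turning axis, at the height of the disc's top (26 mm above the deck). Its axes turn with the fastener.
- claw (a point): Hooked steel claw fixed to the fastener's rim, opposite to the slot; reaches 87 mm from the axis, 9 to 20 mm above the deck. As the fastener locks it swings behind the cover's pin. Point: on its top edge, 82 mm from the axis.
- paint_jar_mid (a point): Centre (half-way up) of a loose amber jar with a red cap, 60 mm across, 75 mm high, on the bench beside the box. Leave alone.
- mug_mid (a point): Centre (half-way up) of a loose blue mug, 72 mm across without its handle, 85 mm high, on the bench beside the box. Leave alone.
- thread_spool_mid (a point): Centre (half-way up) of a loose wooden spool, 48 mm across, 58 mm high, on the bench beside the box. Leave alone.

How it is judged:
By the outcome, as a careful person would: the job done as asked, in the order asked, and still so for the second after the job is handed in, with the robot touching nothing.
It also fails if it takes over 48 s, if anything falls off the work surface, if the arm or the gripper's body presses on something with over 40 N, if the wrist force passes 120 N, or if a joint passes its speed limit or range.

## Working session

There is one attempt and no reset: what is moved stays moved. The work goes in short steps, Python scripts to look and compute and a tool call to move; the robot and the scene stay as the last step left them, time stands still between calls to the robot, and variables do not carry over. Pictures are saved under pics/ and viewed, at most 10 in all, crops included, and the job is handed in when it is done.

Besides the shell and the picture viewer there is one more tool, called by a JSON object that holds its "fn" and its "kwargs", one argument or row to a line. send_rows: Moves the arm, as the interface text tells. Its arguments: {"type":"object","properties":{"rows":{"type":"array"},"force":{"type":"number"}},"required":["rows"]}

```bash
mkdir -p pics; cat > h.py <<'E'
from station import *
import numpy as np, cv2
def snap(n,f):
    c=camera(n); cv2.imwrite(f'pics/{f}.png',c['frame'][:,:,::-1]); np.savez(f'{f}.npz',**c); return c
def px(c,u,v,z=None):
    """world point of pixel: by depth, or on plane z"""
    K,D=np.array(c['camera_matrix']),np.array(c['D'],float)
    R=cv2.Rodrigues(np.array(c['rvec'],float))[0]; t=np.array(c['tvec'],float).ravel()
    n=cv2.undistortPoints(np.array([[[u,v]]],float),K,D)[0,0]; r=np.array([n[0],n[1],1])
    o=-R.T@t; d=R.T@r
    s=np.array(c['z_map'])[int(v),int(u)] if z is None else (z-o[2])/d[2]
    return o+d*s
E
python3 - <<'E'
from h import *
a=snap('top','top0');b=snap('scene','scene0')
cv2.imwrite('pics/top0b.png',cv2.resize(a['frame'][:,:,::-1],(800,600)))
o=get_obs();print(o)
E
```

```text
{'time_s': 0.1, 'qpos': array([ 1.27939061e+00,  3.00426109e-01,  1.52151127e+00, -2.95176252e-06,
        1.32069276e+00, -6.65945790e-02]), 'joint_vel': array([-9.51108590e-04, -2.32990447e-03,  2.40367496e-04, -1.15499804e-03,
        8.90611272e-05, -1.13065846e-03]), 'tau': array([ 3.31959818e-04, -5.32641470e+01, -3.53278720e+01,  7.09196040e-02,
        2.34952132e-02, -9.10527751e-05]), 'ee_pos': array([0.12253371, 0.53591198, 0.17894055]), 'eef_rot': array([-3.14055727e+00, -6.61874196e-05,  2.91678221e+00]), 'force': array([-0.11474826, -0.21235803, -0.82355214]), 'moment': array([0.0077511 , 0.00143102, 0.00909785]), 'grip_force': 0.0, 'grip_width': 0.09395962845146173}
```

View pics/top0b.png

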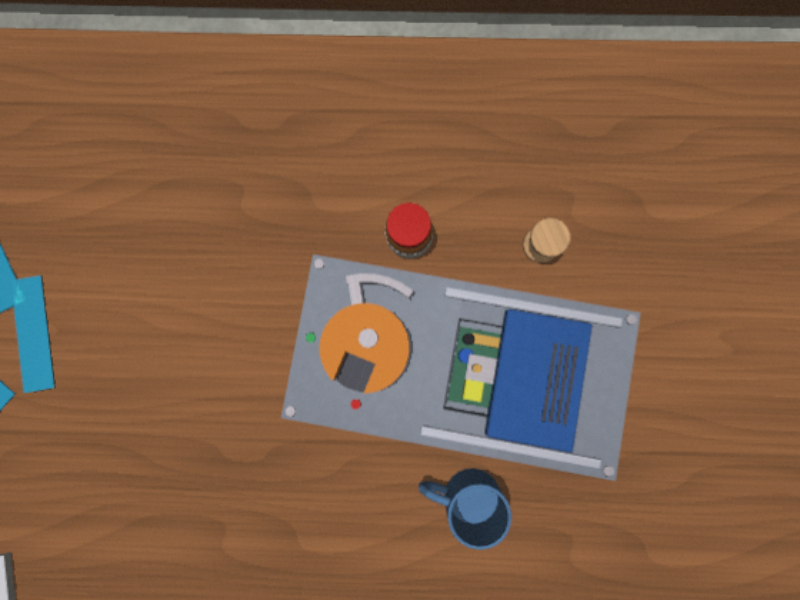

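View pics/scene0.png

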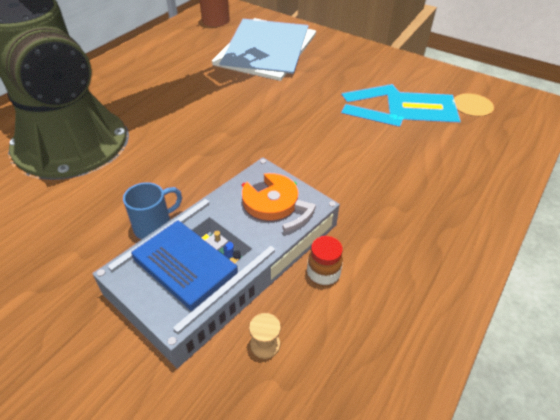

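The top view (800x600) shows the deck corners at about (316,255), (639,313), (615,479) and (283,417). The fastener axis is near (365,348) with the slot at (355,372), and the cover spans roughly x 487–592. The jar is at (409,225), the spool at (549,240), the mug at (478,515).

```bash
python3 - <<'E'
from h import *
c=dict(np.load('top0.npz'))
P=lambda u,v,z=None:px(c,u*.7,v*.7,z)
cs=np.array([P(*p,.06) for p in[(316,255),(639,313),(615,479),(283,417)]])  # +y corner A, ...
print(cs.round(4))
ctr=cs.mean(0); yb=(cs[0]+cs[3]-cs[1]-cs[2])[:2]; L=np.linalg.norm(yb)/2; yb/=np.linalg.norm(yb)
xb=np.array([yb[1],-yb[0]])
print('ctr',ctr.round(4),'L',L,'yb',yb,'yaw',np.degrees(np.arctan2(-xb[1]*-1,xb[0])),'xb',xb)
def box(p): d=p[:2]-ctr[:2]; return np.round([d@xb*1000,d@yb*1000,p[2]*1000],1)
for n,p in dict(axis=(365,348,.086),slot=(355,372,.066),red=(356,404,.06),green=(311,337,.06),trailT=(592,322,.082),trailB=(573,452,.082),leadT=(507,310,.082),leadB=(487,436,.082),jar=(409,225,.075),spool=(549,238,.058),mug=(478,517,.085)).items(): print(n,P(*p).round(3),P(*p).round(3) if 0 else '',box(P(*p)))
E
```

```text
[[ 0.6348  0.1118  0.06  ]
 [ 0.5747 -0.278   0.06  ]
 [ 0.3799 -0.249   0.06  ]
 [ 0.4391  0.143   0.06  ]]
ctr [ 0.5071 -0.0681  0.06  ] L 0.3954258170572886 yb [0.15075296 0.98857147] yaw -8.670563934799512 xb [ 0.98857147 -0.15075296]
axis [0.524 0.046 0.086]  [ -0.7 115.1  86. ]
slot [0.495 0.059 0.066]  [-31.1 123.3  66. ]
red [0.457 0.057 0.06 ]  [-68.4 115.7  60. ]
green [0.535 0.114 0.06 ]  [1.000e-01 1.839e+02 6.000e+01]
trailT [ 0.561 -0.216  0.082]  [  75.7 -137.6   82. ]
trailB [ 0.413 -0.194  0.082]  [ -74.  -138.9   82. ]
leadT [ 0.572 -0.117  0.082]  [ 72. -39.  82.]
leadB [ 0.428 -0.097  0.082]  [-74.2 -40.3  82. ]
jar [ 0.671 -0.001  0.075]  [152.2  91.4  75. ]
spool [ 0.663 -0.171  0.058]  [169.8 -78.2  58. ]
mug [ 0.339 -0.088  0.085]  [-163.7  -44.8   85. ]
```

{"fn": "send_rows", "kwargs": {
  "rows": [
    {"roll":7.15,"jaw":1},
    {"roll":7.15,"jaw":1},
    {"roll":7.15,"jaw":1},
    {"roll":7.15,"jaw":1},
    {"roll":7.15,"jaw":1},
    {"roll":7.15,"jaw":1},
    {"roll":7.15,"jaw":1},
    {"roll":7.15,"jaw":1},
    {"roll":7.15,"jaw":1},
    {"roll":7.15,"jaw":1},
    {"roll":7.15,"jaw":1},
    {"roll":7.15,"jaw":1}
  ]
}}

```text
invalid input at $.rows[0]: expected keys dx, dy, dz, roll, jaw
```

{"fn": "send_rows", "kwargs": {
  "rows": [
    {"dx":-30,"dy":39,"jaw":1},
    {"dx":-30,"dy":39,"jaw":1},
    {"dx":-30,"dy":39,"jaw":1},
    {"dx":-30,"dy":39,"jaw":1},
    {"dx":-30,"dy":39,"jaw":1},
    {"dx":-30,"dy":39,"jaw":1},
    {"dx":-30,"dy":39,"jaw":1},
    {"dx":-30,"dy":39,"jaw":1},
    {"dx":-30,"dy":39,"jaw":1},
    {"dx":-30,"dy":39,"jaw":1},
    {"dx":-30,"dy":39,"jaw":1},
    {"dx":-30,"dy":39,"jaw":1}
  ]
}}

```text
invalid input at $.rows[0]: expected keys dx, dy, dz, roll, jaw
```

{"fn": "send_rows", "kwargs": {
  "rows": [
    {"dx":-29,"jaw":1},
    {"dx":-29,"jaw":1},
    {"dx":-29,"jaw":1},
    {"dx":-29,"jaw":1},
    {"dx":-29,"jaw":1},
    {"dx":-29,"jaw":1},
    {"dx":-29,"jaw":1},
    {"dx":-29,"jaw":1},
    {"dx":-29,"jaw":1},
    {"dx":-29,"jaw":1},
    {"dx":-29,"jaw":1},
    {"dx":-29,"jaw":1}
  ]
}}

```text
invalid input at $.rows[0]: expected keys dx, dy, dz, roll, jaw
```

```bash
cat >> h.py <<'E'
C=np.array([.5071,-.0681]); YB=np.array([.1508,.9886]); XB=np.array([.9886,-.1508])
def st():
    o=get_obs(); d=o['ee_pos'][:2]-C; f=o['force']
    print('t',round(o['time_s'],2),'box x,y,z mm',round(d@XB*1e3,1),round(d@YB*1e3,1),round(o['ee_pos'][2]*1e3,1),'rpy',np.degrees(o['eef_rot']).round(2),'F xb,yb,z',round(f[:2]@XB,2),round(f[:2]@YB,2),round(f[2],2),'w',round(o['grip_width'],4))
E
python3 - <<'E'
from h import *
st(); snap('wrist','wr1')
E
```

```text
t 0.1 box x,y,z mm -471.3 539.1 178.9 rpy [-179.94   -0.    167.12] F xb,yb,z -0.08 -0.23 -0.82 w 0.094
```

View pics/wr1.png

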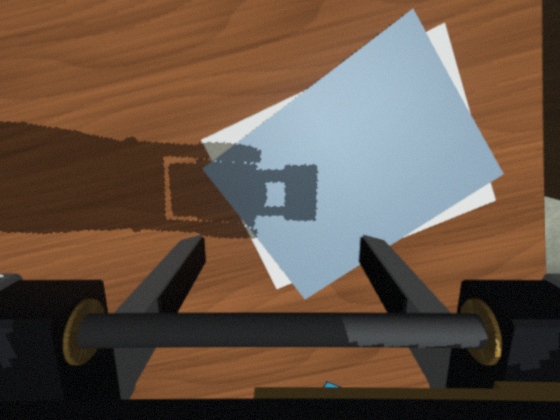

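The rows were refused because every key is required, so the arm has not moved. The wrist view shows only the open fingers over the paper at the start pose.

{"fn": "send_rows", "kwargs": {
  "rows": [
    {"dx":0,"dy":0,"dz":0,"roll":7.15,"jaw":1},
    {"dx":0,"dy":0,"dz":0,"roll":7.15,"jaw":1},
    {"dx":0,"dy":0,"dz":0,"roll":7.15,"jaw":1},
    {"dx":0,"dy":0,"dz":0,"roll":7.15,"jaw":1},
    {"dx":0,"dy":0,"dz":0,"roll":7.15,"jaw":1},
    {"dx":0,"dy":0,"dz":0,"roll":7.15,"jaw":1},
    {"dx":0,"dy":0,"dz":0,"roll":7.15,"jaw":1},
    {"dx":0,"dy":0,"dz":0,"roll":7.15,"jaw":1},
    {"dx":0,"dy":0,"dz":0,"roll":7.15,"jaw":1},
    {"dx":0,"dy":0,"dz":0,"roll":7.15,"jaw":1},
    {"dx":0,"dy":0,"dz":0,"roll":7.15,"jaw":1},
    {"dx":0,"dy":0,"dz":0,"roll":7.15,"jaw":1}
  ]
}}

```text
time_s: 1.15
ee_pos: [0.1226, 0.536, 0.1792]
eef_rot: [-3.142, 0.001, 1.413]
force: [0.3, 0.6, -0.2]
grip_width: 0.0172
grip_force: 0.0
```

{"fn": "send_rows", "kwargs": {
  "rows": [
    {"dx":-30,"dy":39,"dz":0,"roll":0,"jaw":1},
    {"dx":-30,"dy":39,"dz":0,"roll":0,"jaw":1},
    {"dx":-30,"dy":39,"dz":0,"roll":0,"jaw":1},
    {"dx":-30,"dy":39,"dz":0,"roll":0,"jaw":1},
    {"dx":-30,"dy":39,"dz":0,"roll":0,"jaw":1},
    {"dx":-30,"dy":39,"dz":0,"roll":0,"jaw":1},
    {"dx":-30,"dy":39,"dz":0,"roll":0,"jaw":1},
    {"dx":-30,"dy":39,"dz":0,"roll":0,"jaw":1},
    {"dx":-30,"dy":39,"dz":0,"roll":0,"jaw":1},
    {"dx":-30,"dy":39,"dz":0,"roll":0,"jaw":1},
    {"dx":-30,"dy":39,"dz":0,"roll":0,"jaw":1},
    {"dx":-30,"dy":39,"dz":0,"roll":0,"jaw":1}
  ]
}}

```text
time_s: 2.15
ee_pos: [0.4694, 0.1731, 0.1794]
eef_rot: [-3.142, 0.0, 1.419]
force: [0.4, 0.7, 0.4]
grip_width: 0.0004
grip_force: 0.0
```

```bash
python3 -c "from h import *; st()"
```

```text
t 2.15 box x,y,z mm -73.7 232.7 179.4 rpy [-180.      0.     81.31] F xb,yb,z 0.32 0.8 0.41 w 0.0004
```

{"fn": "send_rows", "kwargs": {
  "rows": [
    {"dx":-33,"dy":6,"dz":0,"roll":0,"jaw":1},
    {"dx":-33,"dy":6,"dz":0,"roll":0,"jaw":1},
    {"dx":-33,"dy":6,"dz":0,"roll":0,"jaw":1},
    {"dx":-33,"dy":6,"dz":0,"roll":0,"jaw":1},
    {"dx":-33,"dy":6,"dz":0,"roll":0,"jaw":1},
    {"dx":-33,"dy":6,"dz":0,"roll":0,"jaw":1},
    {"dx":-33,"dy":6,"dz":0,"roll":0,"jaw":1},
    {"dx":-33,"dy":6,"dz":0,"roll":0,"jaw":1},
    {"dx":-33,"dy":6,"dz":0,"roll":0,"jaw":1},
    {"dx":-33,"dy":6,"dz":0,"roll":0,"jaw":1},
    {"dx":-33,"dy":6,"dz":0,"roll":0,"jaw":1},
    {"dx":0,"dy":0,"dz":0,"roll":0,"jaw":1}
  ]
}}

```text
time_s: 3.15
ee_pos: [0.4783, -0.1982, 0.179]
eef_rot: [-3.141, 0.001, 1.416]
force: [0.2, -0.7, -0.7]
grip_width: 0.0004
grip_force: 0.0
```

```bash
python3 -c "
from h import *
st(); snap('wrist','wr2')"
```

```text
t 3.15 box x,y,z mm -8.8 -133.0 179.0 rpy [-1.7997e+02  4.0000e-02  8.1110e+01] F xb,yb,z 0.34 -0.67 -0.7 w 0.0004
```

View pics/wr2.png

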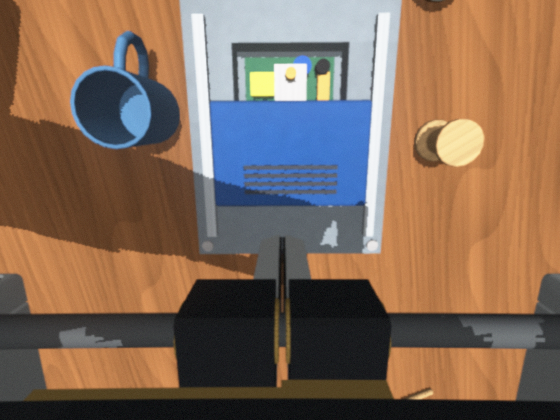

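The wrist view shows the box square to the tool. The cover's trailing edge is at row 206 and the box end at row 252, with the rails straight. Next I back off behind the cover and descend.

{"fn": "send_rows", "kwargs": {
  "rows": [
    {"dx":-19,"dy":5,"dz":0,"roll":0,"jaw":1},
    {"dx":-19,"dy":4,"dz":0,"roll":0,"jaw":1},
    {"dx":0,"dy":0,"dz":20,"roll":0,"jaw":1},
    {"dx":0,"dy":0,"dz":20,"roll":0,"jaw":1},
    {"dx":0,"dy":0,"dz":20,"roll":0,"jaw":1},
    {"dx":0,"dy":0,"dz":18,"roll":0,"jaw":1},
    {"dx":0,"dy":0,"dz":10,"roll":0,"jaw":1},
    {"dx":0,"dy":0,"dz":0,"roll":0,"jaw":1},
    {"dx":0,"dy":0,"dz":0,"roll":0,"jaw":1}
  ]
}}

```text
time_s: 3.95
ee_pos: [0.4822, -0.2323, 0.0918]
eef_rot: [-3.141, -0.0, 1.42]
force: [0.4, -0.1, 0.3]
grip_width: 0.0002
grip_force: 0.0
```

```bash
python3 - <<'E'
from h import *
c=dict(np.load('wr2.npz'))
for u,v,z in[(290,206,.082),(213,206,.082),(366,206,.082),(290,101,.082),(207,246,.06),(372,246,.06)]:
    p=px(c,u,v,z)[:2]-C; print(u,v,(p@XB*1e3).round(1),(p@YB*1e3).round(1))
st()
E
```

```text
290 206 -1.1 -135.3
213 206 -77.2 -135.1
366 206 73.9 -135.6
290 101 -1.4 -36.9
207 246 -91.4 -185.9
372 246 89.4 -186.5
t 3.95 box x,y,z mm 0.1 -166.1 91.8 rpy [-1.7999e+02 -1.0000e-02  8.1350e+01] F xb,yb,z 0.41 -0.08 0.29 w 0.0002
```

{"fn": "send_rows", "kwargs": {
  "rows": [
    {"dx":0,"dy":0,"dz":11,"roll":0,"jaw":1},
    {"dx":0,"dy":0,"dz":11,"roll":0,"jaw":1},
    {"dx":0,"dy":0,"dz":0,"roll":0,"jaw":1},
    {"dx":6,"dy":0,"dz":0,"roll":0,"jaw":1},
    {"dx":6,"dy":0,"dz":0,"roll":0,"jaw":1},
    {"dx":6,"dy":0,"dz":0,"roll":0,"jaw":1},
    {"dx":6,"dy":0,"dz":0,"roll":0,"jaw":1},
    {"dx":6,"dy":0,"dz":0,"roll":0,"jaw":1},
    {"dx":6,"dy":0,"dz":0,"roll":0,"jaw":1}
  ]
}}

```text
time_s: 4.7
ee_pos: [0.4876, -0.1964, 0.0697]
eef_rot: [3.141, 0.0, 1.42]
force: [0.8, 0.4, 0.6]
grip_width: 0.0005
grip_force: 0.0
```

```bash
python3 -c "
from h import *
st()"
```

```text
t 4.7 box x,y,z mm 0.1 -129.8 69.7 rpy [1.7998e+02 1.0000e-02 8.1340e+01] F xb,yb,z 0.75 0.52 0.59 w 0.0005
```

```bash
python3 -c "
from h import *
st(); snap('wrist','wr3'); st()"
```

```text
t 4.7 box x,y,z mm 0.1 -129.8 69.7 rpy [1.7998e+02 1.0000e-02 8.1340e+01] F xb,yb,z 0.75 0.52 0.59 w 0.0005
t 4.75 box x,y,z mm 0.1 -129.0 69.6 rpy [ 1.7999e+02 -1.0000e-02  8.1360e+01] F xb,yb,z 0.36 0.75 0.68 w 0.0006
```

View pics/wr3.png

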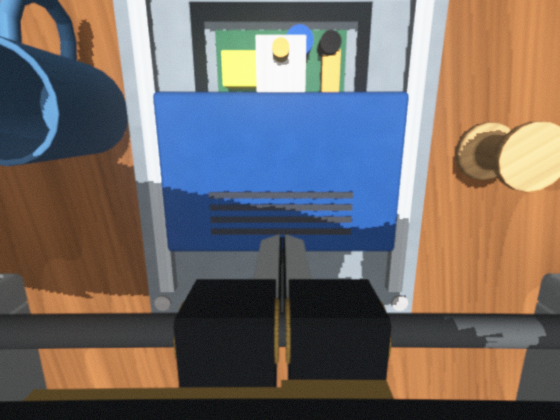

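The cover's trailing edge is at row 250 and its leading edge at row 93. The fingertip (row 238) is at or against the cover.

```bash
python3 - <<'E'
from h import *
c=dict(np.load('wr3.npz'))
for u,v,z in[(210,250,.082),(350,250,.082),(280,93,.082),(280,4,.06),(162,302,.06),(400,302,.06)]:
    p=px(c,u,v,z)[:2]-C; print(u,v,(p@XB*1e3).round(1),(p@YB*1e3).round(1))
E
```

```text
210 250 -47.1 -133.7
350 250 44.3 -133.7
280 93 -1.3 -37.0
280 4 -1.4 14.8
162 302 -91.1 -184.9
400 302 89.5 -184.9
```

{"fn": "send_rows", "kwargs": {
  "rows": [
    {"dx":5,"dy":0,"dz":0,"roll":0,"jaw":1},
    {"dx":5,"dy":0,"dz":0,"roll":0,"jaw":1},
    {"dx":5,"dy":0,"dz":0,"roll":0,"jaw":1},
    {"dx":5,"dy":0,"dz":0,"roll":0,"jaw":1}
  ]
}}

```text
time_s: 5.08
ee_pos: [0.4905, -0.177, 0.0695]
eef_rot: [3.142, 0.0, 1.419]
force: [-0.2, -0.3, -0.7]
grip_width: 0.0001
grip_force: 0.0
```

```bash
python3 -c "
from h import *
st()"
```

```text
t 5.08 box x,y,z mm 0.0 -110.1 69.5 rpy [180.     0.    81.32] F xb,yb,z -0.13 -0.37 -0.7 w 0.0001
```

```bash
python3 -c "
from h import *
c=snap('top','t2'); cv2.imwrite('pics/t2c.png',cv2.resize(c['frame'][150:360,180:460,::-1],(800,600)))
for u,v,z in []: pass
st()"
```

```text
t 5.13 box x,y,z mm -0.0 -109.4 69.4 rpy [-1.800e+02 -1.000e-02  8.134e+01] F xb,yb,z -0.22 0.16 -0.13 w 0.0001
```

View pics/t2c.png

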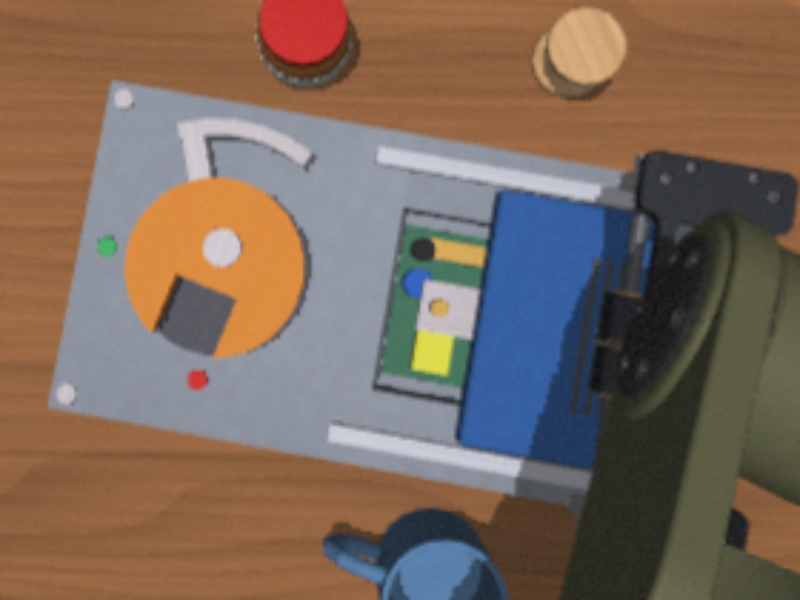

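The cover has not moved: its leading edge is where it started, at crop (497,192) to (457,440). I will check the heights and the fingertip position.

```bash
python3 - <<'E'
from h import *
c=dict(np.load('wr3.npz'))
for u,v in[(190,220),(350,200),(280,120),(182,240),(200,275),(372,270),(90,330),(500,250),(268,245),(295,245),(282,242)]:
    p=px(c,u,v); d=p[:2]-C; print('wr',u,v,(d@XB*1e3).round(1),(d@YB*1e3).round(1),(p[2]*1e3).round(1))
def proj(c,P): return cv2.projectPoints(np.array([P],float),c['rvec'],c['tvec'],c['camera_matrix'],c['D'])[0].ravel().round(1)
p=C-.129*YB; print(proj(c,[*p,.0695]),proj(c,[*p,.085]))
c=dict(np.load('t2.npz'))
for u,v in[(240,330),(360,270),(225,240),(440,170),(395,275),(392,265),(396,265),(398,275)]:
    p=px(c,u,v); d=p[:2]-C; print('top',u,v,(d@XB*1e3).round(1),(d@YB*1e3).round(1),(p[2]*1e3).round(1))
o=get_obs(); print(proj(c,o['ee_pos']),o['force'],o['qpos'])
E
```

```text
wr 190 220 -59.2 -113.8 80.3
wr 350 200 42.5 -100.3 81.5
wr 280 120 -1.4 -51.9 82.7
wr 182 240 -65.2 -127.2 80.8
wr 200 275 -61.2 -163.0 59.2
wr 372 270 67.0 -159.4 58.3
wr 90 330 -45.0 -101.3 209.3
wr 500 250 202.8 -167.8 -1.9
wr 268 245 -7.9 -118.5 111.8
wr 295 245 7.0 -118.5 111.9
wr 282 242 -0.2 -120.3 102.6
[282.2 236.6] [282.2 244.9]
top 240 330 -162.5 121.6 0.2
top 360 270 -12.5 -61.8 80.4
top 225 240 -3.9 166.1 84.6
top 440 170 195.5 -193.4 -0.7
top 395 275 -5.7 -82.4 216.4
top 392 265 6.3 -76.8 215.5
top 396 265 7.2 -81.7 216.5
top 398 275 -0.7 -48.4 352.0
[388.3 267.3] [-0.19434115  0.19223483 -0.13093579] [-4.15297090e-01  3.57272249e-01  1.71917917e+00  1.63341881e-04
  1.06526328e+00 -2.64198156e-01]
```

```bash
python3 - <<'E'
from h import *
def col(c,us,vs):
  for u in us:
    for v in vs:
      p=px(c,u,v); d=p[:2]-C; print(u,v,(d@XB*1e3).round(1),(d@YB*1e3).round(1),(p[2]*1e3).round(1))
c=dict(np.load('wr3.npz')); col(c,[275],range(228,276,5))
c=snap('wrist','wr4'); print(); col(c,[275],range(228,276,5)); st()
cv2.imwrite('pics/wr4c.png',cv2.resize(c['frame'][60:330,100:460,::-1],(800,600)))
E
```

```text
275 228 -4.6 -118.7 81.8
275 233 -4.7 -122.1 81.8
275 238 -4.2 -118.5 100.8
275 243 -4.1 -118.7 108.5
275 248 -4.0 -119.1 114.8
275 253 -3.8 -118.9 122.2
275 258 -3.7 -118.3 129.7
275 263 -3.6 -119.0 134.2
275 268 -3.4 -118.8 140.1
275 273 -3.3 -119.0 144.8

275 228 -4.7 -97.9 82.8
275 233 -4.8 -101.8 81.3
275 238 -4.4 -98.3 100.2
275 243 -4.2 -98.5 107.8
275 248 -4.0 -97.9 116.5
275 253 -3.9 -98.1 122.9
275 258 -3.7 -98.1 129.4
275 263 -3.6 -98.5 134.2
275 268 -3.5 -98.3 140.0
275 273 -3.4 -98.1 145.5
t 5.18 box x,y,z mm -0.0 -109.9 69.4 rpy [-179.99   -0.     81.35] F xb,yb,z -0.26 -0.62 0.73 w 0.0001
```

View pics/wr4c.png

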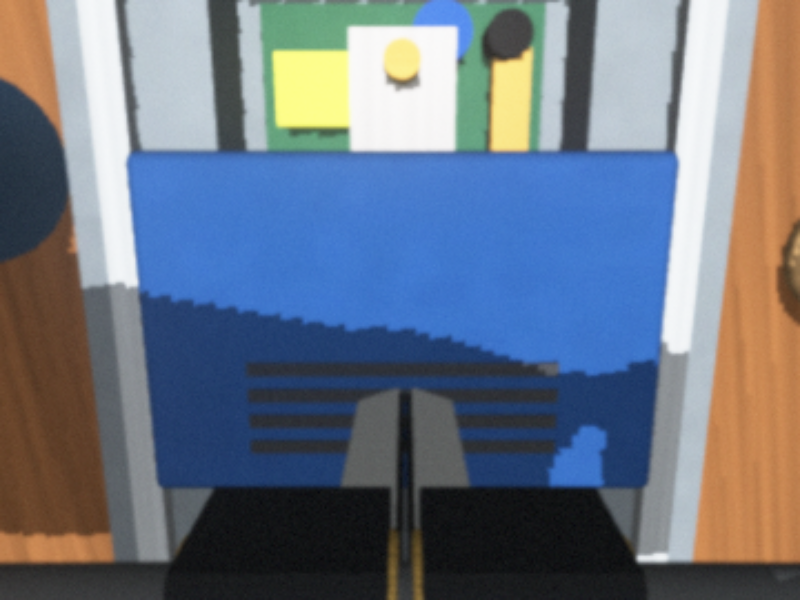

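The wrist depth shows the shut fingertips passing above the cover. Their lowest visible point is at z of about 98 mm and the cover top is at 82 mm, so the real tip sits higher than the reported TCP. I will back off behind the cover and descend under observation.

{"fn": "send_rows", "kwargs": {
  "rows": [
    {"dx":-20,"dy":0,"dz":0,"roll":0,"jaw":1},
    {"dx":-20,"dy":0,"dz":0,"roll":0,"jaw":1},
    {"dx":-20,"dy":0,"dz":0,"roll":0,"jaw":1},
    {"dx":-3,"dy":0,"dz":0,"roll":0,"jaw":1},
    {"dx":0,"dy":0,"dz":5,"roll":0,"jaw":1},
    {"dx":0,"dy":0,"dz":5,"roll":0,"jaw":1},
    {"dx":0,"dy":0,"dz":0,"roll":0,"jaw":1}
  ]
}}

```text
time_s: 5.77
ee_pos: [0.4805, -0.2386, 0.0581]
eef_rot: [-3.14, -0.001, 1.42]
force: [-0.0, -0.5, -0.5]
grip_width: 0.0005
grip_force: 0.0
```

```bash
python3 - <<'E'
from h import *
c=snap('wrist','wr5'); st()
for u in (272,292):
    for v in range(230,246,1):
      p=px(c,u,v); d=p[:2]-C; print(u,v,(d@XB*1e3).round(1),(d@YB*1e3).round(1),(p[2]*1e3).round(1))
E
```

```text
t 5.82 box x,y,z mm -0.4 -172.6 58.7 rpy [-1.7992e+02 -3.0000e-02  8.1370e+01] F xb,yb,z -0.14 0.04 0.21 w 0.0004
272 230 -7.7 -166.7 58.6
272 231 -7.7 -167.5 58.4
272 232 -7.7 -168.2 58.6
272 233 -7.7 -169.0 58.2
272 234 -7.6 -169.3 59.5
272 235 -7.7 -170.2 59.1
272 236 -7.7 -170.8 59.2
272 237 -6.6 -160.8 88.8
272 238 -6.7 -161.5 88.8
272 239 -6.6 -161.4 90.5
272 240 -6.5 -161.3 92.5
272 241 -6.5 -161.1 94.5
272 242 -6.5 -161.6 94.9
272 243 -6.4 -161.5 96.8
272 244 -6.3 -161.4 98.5
272 245 -6.3 -161.2 100.4
292 230 6.0 -166.7 58.8
292 231 6.0 -167.5 58.5
292 232 6.0 -167.8 59.6
292 233 6.0 -168.8 58.9
292 234 6.0 -169.4 59.3
292 235 6.0 -170.5 58.2
292 236 6.0 -171.2 58.1
292 237 5.1 -161.9 85.7
292 238 5.1 -161.6 88.3
292 239 5.0 -161.3 90.9
292 240 5.0 -161.7 91.4
292 241 4.9 -161.6 93.4
292 242 4.8 -161.3 95.6
292 243 4.8 -161.4 96.8
292 244 4.8 -161.5 98.1
292 245 4.7 -161.5 99.6
```

{"fn": "send_rows", "kwargs": {
  "rows": [
    {"dx":0,"dy":0,"dz":6,"roll":0,"jaw":1},
    {"dx":0,"dy":0,"dz":6,"roll":0,"jaw":1},
    {"dx":0,"dy":0,"dz":4,"roll":0,"jaw":1},
    {"dx":0,"dy":0,"dz":0,"roll":0,"jaw":1},
    {"dx":5,"dy":0,"dz":0,"roll":0,"jaw":1},
    {"dx":5,"dy":0,"dz":0,"roll":0,"jaw":1},
    {"dx":5,"dy":0,"dz":0,"roll":0,"jaw":1},
    {"dx":5,"dy":0,"dz":0,"roll":0,"jaw":1},
    {"dx":5,"dy":0,"dz":0,"roll":0,"jaw":1},
    {"dx":5,"dy":0,"dz":0,"roll":0,"jaw":1},
    {"dx":5,"dy":0,"dz":0,"roll":0,"jaw":1}
  ]
}}

```text
time_s: 6.73
ee_pos: [0.4863, -0.2049, 0.0437]
eef_rot: [3.141, 0.001, 1.419]
force: [-0.9, -4.2, 0.7]
grip_width: 0.0002
grip_force: 2.0
```

```bash
python3 - <<'E'
from h import *
c=snap('wrist','wr6'); st()
for u in (230,272,292,330):
    for v in range(225,262,4):
      p=px(c,u,v); d=p[:2]-C; print(u,v,(d@XB*1e3).round(1),(d@YB*1e3).round(1),(p[2]*1e3).round(1))
E
```

```text
t 6.78 box x,y,z mm 0.1 -137.7 43.6 rpy [1.7998e+02 2.0000e-02 8.1340e+01] F xb,yb,z -0.3 -0.84 0.03 w 0.0008
230 225 -29.1 -117.1 80.9
230 229 -29.2 -119.4 81.0
230 233 -29.3 -121.7 81.2
230 237 -29.3 -123.9 81.6
230 241 -33.4 -135.1 58.4
230 245 -33.5 -137.8 58.6
230 249 -33.7 -140.8 58.0
230 253 -33.6 -142.9 59.6
230 257 -33.9 -146.2 58.4
230 261 -33.8 -148.5 59.4
272 225 -5.7 -117.1 81.1
272 229 -5.7 -119.2 81.8
272 233 -5.8 -121.6 81.5
272 237 -5.8 -123.8 82.2
272 241 -5.9 -127.3 79.0
272 245 -5.7 -127.2 85.6
272 249 -5.5 -127.3 91.1
272 253 -5.3 -127.0 97.1
272 257 -5.2 -127.4 101.3
272 261 -5.1 -127.3 106.4
292 225 5.3 -116.8 81.9
292 229 5.4 -119.4 81.0
292 233 5.4 -121.5 81.8
292 237 5.4 -124.2 81.0
292 241 5.5 -127.1 79.5
292 245 5.3 -127.2 85.4
292 249 5.1 -127.2 91.3
292 253 5.0 -127.1 97.0
292 257 4.8 -127.3 101.6
292 261 4.7 -127.5 105.9
330 225 26.3 -116.7 82.3
330 229 26.6 -119.4 81.0
330 233 26.6 -121.7 81.3
330 237 26.7 -124.0 81.5
330 241 30.5 -134.9 58.9
330 245 30.6 -137.8 58.6
330 249 30.8 -140.6 58.4
330 253 30.7 -142.9 59.4
330 257 31.0 -146.2 58.3
330 261 31.1 -148.9 58.6
```

The cover is now being pushed: 4 N of reaction, with the trailing edge at about −125 mm. I will keep going.

{"fn": "send_rows", "kwargs": {
  "rows": [
    {"dx":4,"dy":0,"dz":0,"roll":0,"jaw":1},
    {"dx":4,"dy":0,"dz":0,"roll":0,"jaw":1},
    {"dx":4,"dy":0,"dz":0,"roll":0,"jaw":1},
    {"dx":4,"dy":0,"dz":0,"roll":0,"jaw":1},
    {"dx":4,"dy":0,"dz":0,"roll":0,"jaw":1},
    {"dx":4,"dy":0,"dz":0,"roll":0,"jaw":1},
    {"dx":4,"dy":0,"dz":0,"roll":0,"jaw":1},
    {"dx":4,"dy":0,"dz":0,"roll":0,"jaw":1},
    {"dx":4,"dy":0,"dz":0,"roll":0,"jaw":1},
    {"dx":4,"dy":0,"dz":0,"roll":0,"jaw":1}
  ]
}}

```text
time_s: 7.62
ee_pos: [0.4924, -0.1652, 0.0435]
eef_rot: [3.141, 0.0, 1.419]
force: [-1.1, -3.4, 2.2]
grip_width: 0.0003
grip_force: 1.9
```

```bash
python3 -c "
from h import *
st()"
```

```text
t 7.62 box x,y,z mm 0.1 -98.2 43.5 rpy [179.99   0.    81.32] F xb,yb,z -0.58 -3.52 2.23 w 0.0003
```

{"fn": "send_rows", "kwargs": {
  "rows": [
    {"dx":3,"dy":0,"dz":0,"roll":0,"jaw":1},
    {"dx":3,"dy":0,"dz":0,"roll":0,"jaw":1},
    {"dx":3,"dy":0,"dz":0,"roll":0,"jaw":1},
    {"dx":3,"dy":0,"dz":0,"roll":0,"jaw":1}
  ]
}}

```text
time_s: 7.95
ee_pos: [0.4942, -0.1534, 0.0435]
eef_rot: [3.141, 0.0, 1.419]
force: [1.0, -4.5, 2.9]
grip_width: 0.0005
grip_force: 1.9
```

{"fn": "send_rows", "kwargs": {
  "rows": [
    {"dx":2,"dy":0,"dz":0,"roll":0,"jaw":1},
    {"dx":2,"dy":0,"dz":0,"roll":0,"jaw":1},
    {"dx":2,"dy":0,"dz":0,"roll":0,"jaw":1}
  ]
}}

```text
time_s: 8.2
ee_pos: [0.4948, -0.1495, 0.0436]
eef_rot: [3.141, 0.004, 1.42]
force: [-6.0, -31.4, 0.1]
grip_width: 0.0003
grip_force: 15.9
```

{"fn": "send_rows", "kwargs": {
  "rows": [
    {"dx":2,"dy":0,"dz":0,"roll":0,"jaw":1},
    {"dx":2,"dy":0,"dz":0,"roll":0,"jaw":1}
  ]
}}

```text
time_s: 8.37
ee_pos: [0.4949, -0.1492, 0.0437]
eef_rot: [3.141, 0.01, 1.42]
force: [-12.2, -60.1, -1.3]
grip_width: 0.0007
grip_force: 30.6
```

```bash
python3 -c "
from h import *
st()"
```

```text
t 8.37 box x,y,z mm 0.2 -82.0 43.7 rpy [179.96   0.55  81.35] F xb,yb,z -3.04 -61.26 -1.33 w 0.0007
```

The cover is hard against its end stop: motion stopped and the force rose. Next I retreat, rise, and move to look at the fastener.

{"fn": "send_rows", "kwargs": {
  "rows": [
    {"dx":-6,"dy":0,"dz":0,"roll":0,"jaw":1},
    {"dx":-10,"dy":0,"dz":0,"roll":0,"jaw":1},
    {"dx":-15,"dy":0,"dz":0,"roll":0,"jaw":1},
    {"dx":0,"dy":0,"dz":-30,"roll":0,"jaw":1},
    {"dx":0,"dy":0,"dz":-35,"roll":0,"jaw":1},
    {"dx":0,"dy":0,"dz":-35,"roll":0,"jaw":1},
    {"dx":30,"dy":0,"dz":-5,"roll":0,"jaw":1},
    {"dx":35,"dy":-5,"dz":0,"roll":0,"jaw":1},
    {"dx":35,"dy":-10,"dz":0,"roll":0,"jaw":1},
    {"dx":35,"dy":-10,"dz":0,"roll":0,"jaw":1},
    {"dx":0,"dy":0,"dz":0,"roll":0,"jaw":1},
    {"dx":0,"dy":0,"dz":0,"roll":0,"jaw":1}
  ]
}}

```text
time_s: 9.37
ee_pos: [0.4863, -0.0357, 0.1483]
eef_rot: [-3.141, -0.001, 1.422]
force: [1.6, -0.1, -1.1]
grip_width: 0.0005
grip_force: 0.0
```

```bash
python3 -c "
from h import *
st(); c=snap('wrist','wr7')
cv2.imwrite('pics/wr7b.png',cv2.resize(c['frame'][:,:,::-1],(800,600)))"
```

```text
t 9.37 box x,y,z mm -25.5 28.9 148.3 rpy [-1.7997e+02 -3.0000e-02  8.1500e+01] F xb,yb,z 1.58 0.16 -1.08 w 0.0005
```

View pics/wr7b.png

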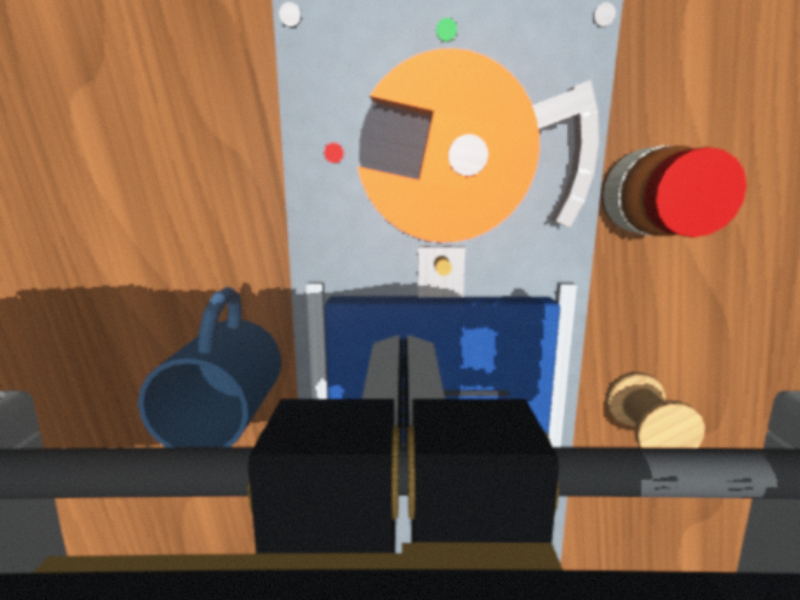

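The cover is fully over the bay, with its pin at (443,266) free in front. The slot's corners are (433,110), (420,178), (361,165) and (372,97), the hub is at (468,155), and the claw is on the right.

```bash
python3 - <<'E'
from h import *
c=dict(np.load('wr7.npz'))
def B(u,v,z=None):
    p=px(c,u*.7,v*.7,z); d=p[:2]-C; return np.array([d@XB*1e3,d@YB*1e3,p[2]*1e3]).round(1)
for n,u,v,z in[('in1',433,110,.086),('in2',420,178,.086),('out2',361,165,.086),('out1',372,97,.086),('L',359,145,.086),('R',540,145,.086),('T',449,48,.086),('hub',468,155,None),('disc',490,100,None),('floor',400,140,None),('green',447,30,.06),('red',333,153,.06),('scr1',290,14,.06),('scr2',605,14,.06),('pin',443,264,.083),('coverlead',443,300,.082),('fingertip',385,345,None)]:
    print(n,B(u,v,z))
E
```

```text
in1 [ -9.4 140.6  86. ]
in2 [-16.1 104.4  86. ]
out2 [-49.8 111.4  86. ]
out1 [-43. 147.  86.]
L [-50.7 122.2  86. ]
R [ 51.  122.3  86. ]
T [ -1.6 171.2  86. ]
hub [ 10.8 117.   86.2]
disc [ 21.8 145.7  85.7]
floor [-27.8 126.7  63.9]
green [ -0.6 187.1  60. ]
red [-69.3 119.2  60. ]
scr1 [-91.  194.7  60. ]
scr2 [ 89.5 194.9  60. ]
pin [-1.3 53.9 83. ]
coverlead [-0.7 30.9 82. ]
fingertip [-32.8  39.9 184.6]
```

{"fn": "send_rows", "kwargs": {
  "rows": [
    {"dx":32,"dy":-3,"dz":0,"roll":0,"jaw":1},
    {"dx":32,"dy":-3,"dz":0,"roll":0,"jaw":1},
    {"dx":30,"dy":-2,"dz":0,"roll":0,"jaw":1},
    {"dx":0,"dy":0,"dz":25,"roll":0,"jaw":1},
    {"dx":0,"dy":0,"dz":25,"roll":0,"jaw":1},
    {"dx":0,"dy":0,"dz":25,"roll":0,"jaw":1},
    {"dx":0,"dy":0,"dz":0,"roll":0,"jaw":1},
    {"dx":0,"dy":0,"dz":0,"roll":0,"jaw":1}
  ]
}}

```text
time_s: 10.08
ee_pos: [0.4926, 0.056, 0.0731]
eef_rot: [-3.139, 0.0, 1.418]
force: [0.4, -0.4, 0.5]
grip_width: 0.0005
grip_force: 0.0
```

```bash
python3 -c "
from h import *
st(); c=snap('wrist','wr8')
cv2.imwrite('pics/wr8b.png',cv2.resize(c['frame'][:,:,::-1],(800,600)))"
```

```text
t 10.08 box x,y,z mm -33.0 120.5 73.1 rpy [-1.7987e+02  2.0000e-02  8.1240e+01] F xb,yb,z 0.4 -0.29 0.47 w 0.0005
```

View pics/wr8b.png

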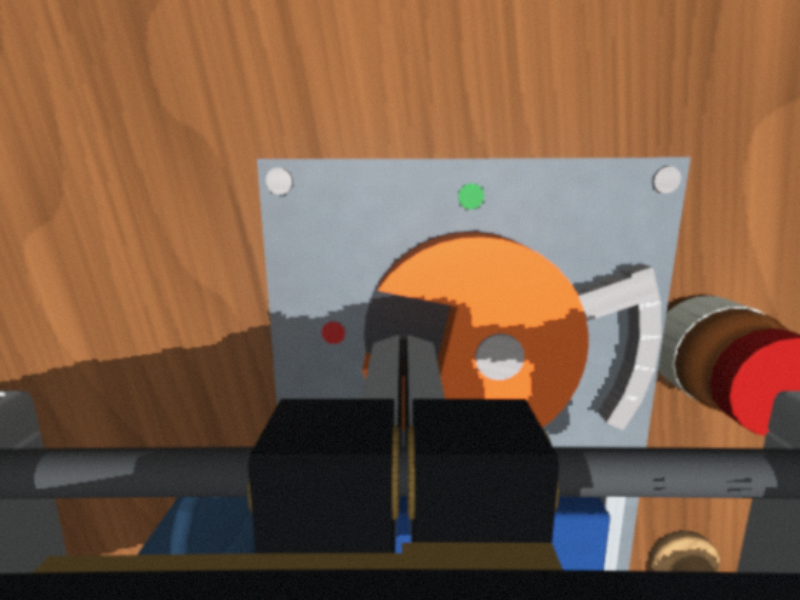

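The tip (row 338) hangs over the slot, whose far wall runs from (373,292) to (457,305). I will compare it with the fingertip front.

```bash
python3 - <<'E'
from h import *
c=dict(np.load('wr8.npz'))
def B(u,v,z=None):
    p=px(c,u*.7,v*.7,z); d=p[:2]-C; return np.array([d@XB*1e3,d@YB*1e3,p[2]*1e3]).round(1)
for n,u,v,z in[('in1',457,305,.086),('out1',375,292,.086),('innerwall',447,350,.086),('T',476,235,.086),('R',588,335,.086),('tipL',390,340,None),('tipR',418,340,None),('tipR',418,345,None),('tipLedge',372,350,None),('tipRedge',436,350,None),('scr1',279,181,.06),('scr2',667,180,.06),('green',471,196,.06)]: print(n,B(u,v,z))
E
```

```text
in1 [ -9.3 141.5  86. ]
out1 [-45.5 147.4  86. ]
innerwall [-13.2 120.3  86. ]
T [ -2.2 172.3  86. ]
R [ 49.7 127.5  86. ]
tipL [-38.5 131.4 103.1]
tipR [-26.9 130.9 101.8]
tipR [-27.2 131.4 108.9]
tipLedge [-45.2 131.2 113.9]
tipRedge [-16.6 112.2  65.6]
scr1 [-91.1 194.4  60. ]
scr2 [ 89.3 194.4  60. ]
green [ -1.1 187.5  60. ]
```

{"fn": "send_rows", "kwargs": {
  "rows": [
    {"dx":3,"dy":0,"dz":0,"roll":0,"jaw":1},
    {"dx":0,"dy":0,"dz":8,"roll":0,"jaw":1},
    {"dx":0,"dy":0,"dz":8,"roll":0,"jaw":1},
    {"dx":0,"dy":0,"dz":7,"roll":0,"jaw":1},
    {"dx":0,"dy":0,"dz":5,"roll":0,"jaw":1},
    {"dx":0,"dy":0,"dz":0,"roll":0,"jaw":1}
  ]
}}

```text
time_s: 10.63
ee_pos: [0.4926, 0.0598, 0.0442]
eef_rot: [-3.14, 0.0, 1.419]
force: [-0.1, 0.9, -1.3]
grip_width: 0.0005
grip_force: 0.0
```

```bash
python3 -c "
from h import *
st()"
```

```text
t 10.63 box x,y,z mm -33.6 124.3 44.2 rpy [-1.7989e+02  2.0000e-02  8.1320e+01] F xb,yb,z -0.21 0.84 -1.31 w 0.0005
```

{"fn": "send_rows", "kwargs": {
  "rows": [
    {"dx":4,"dy":1,"dz":0,"roll":0,"jaw":1},
    {"dx":3,"dy":1,"dz":0,"roll":0,"jaw":1},
    {"dx":3,"dy":2,"dz":0,"roll":0,"jaw":1},
    {"dx":2,"dy":1.5,"dz":0,"roll":0,"jaw":1},
    {"dx":2,"dy":1.5,"dz":0,"roll":0,"jaw":1}
  ]
}}

```text
time_s: 11.05
ee_pos: [0.5025, 0.0707, 0.0456]
eef_rot: [3.141, 0.004, 1.419]
force: [-0.5, -25.7, 0.8]
grip_width: 0.0003
grip_force: 11.4
```

```bash
python3 -c "
from h import *
st()"
```

```text
t 11.05 box x,y,z mm -25.5 136.5 45.6 rpy [179.99   0.24  81.33] F xb,yb,z 3.36 -25.47 0.79 w 0.0003
```

```bash
cat >> h.py <<'E'
def claw(c):
    """angle (deg) of the claw's points and of disc hub about the axis, from wrist depth; clockwise positive"""
    K,D=c['camera_matrix'],np.array(c['D'],float); R=cv2.Rodrigues(np.array(c['rvec'],float))[0]; t=np.array(c['tvec'],float).ravel()
    h,w=c['z_map'].shape; u,v=np.meshgrid(np.arange(w),np.arange(h))
    n=cv2.undistortPoints(np.stack([u,v],-1).reshape(-1,1,2).astype(float),K,D)[:,0]
    z=np.array(c['z_map']).ravel(); P=(np.c_[n*z[:,None],z]-t)@R
    X=((P[:,:2]-C)@XB)*1e3; Y=((P[:,:2]-C)@YB)*1e3-119.5; r=np.hypot(X,Y); m=(z>0)&(P[:,2]>.072)&(P[:,2]<.086)&(r>57)&(r<90)&(X>15)&(Y>-60)
    a=np.degrees(np.arctan2(-Y[m],X[m])); return m.sum(), np.percentile(a,[2,50,98]).round(1)
E
python3 - <<'E'
from h import *
print(claw(dict(np.load('wr7.npz'))),claw(dict(np.load('wr8.npz'))),claw(snap('wrist','wr9'))); st()
E
```

```text
(np.int64(1832), array([-25.7,  -6.2,  29.5])) (np.int64(2931), array([-26.4,  -6.8,  29.1])) (np.int64(2578), array([-14.2,  -3.3,  42.3]))
t 11.1 box x,y,z mm -25.1 136.5 45.6 rpy [179.96   0.24  81.32] F xb,yb,z 2.88 -20.45 0.07 w 0.0006
```

{"fn": "send_rows", "kwargs": {
  "rows": [
    {"dx":0,"dy":-1,"dz":0,"roll":0,"jaw":1},
    {"dx":0,"dy":-1,"dz":0,"roll":0,"jaw":1},
    {"dx":1,"dy":-1,"dz":0,"roll":0,"jaw":1},
    {"dx":1,"dy":0,"dz":0,"roll":0,"jaw":1}
  ]
}}

```text
time_s: 11.43
ee_pos: [0.5, 0.073, 0.0456]
eef_rot: [3.141, 0.004, 1.419]
force: [1.6, -24.8, -2.0]
grip_width: 0.0004
grip_force: 9.9
```

```bash
python3 - <<'E'
from h import *
st(); print(claw(snap('wrist','wr10')))
E
```

```text
t 11.43 box x,y,z mm -28.3 138.4 45.6 rpy [179.94   0.22  81.31] F xb,yb,z 5.31 -24.26 -2.01 w 0.0004
(np.int64(2559), array([-12.8,  -1.9,  43.6]))
```

{"fn": "send_rows", "kwargs": {
  "rows": [
    {"dx":2,"dy":2,"dz":0,"roll":0,"jaw":1},
    {"dx":2,"dy":3,"dz":0,"roll":0,"jaw":1},
    {"dx":1,"dy":3,"dz":0,"roll":0,"jaw":1},
    {"dx":1,"dy":3,"dz":0,"roll":0,"jaw":1}
  ]
}}

```text
time_s: 11.82
ee_pos: [0.5108, 0.077, 0.0453]
eef_rot: [-3.14, 0.005, 1.419]
force: [-7.7, -21.4, 2.9]
grip_width: 0.0005
grip_force: 9.2
```

```bash
python3 - <<'E'
from h import *
st(); print(claw(snap('wrist','wr11')))
E
```

```text
t 11.82 box x,y,z mm -18.2 144.0 45.3 rpy [-179.89    0.26   81.3 ] F xb,yb,z -4.43 -22.32 2.93 w 0.0005
(np.int64(1135), array([ 8.8, 35.2, 48.3]))
```

{"fn": "send_rows", "kwargs": {
  "rows": [
    {"dx":1,"dy":2.5,"dz":0,"roll":0,"jaw":1},
    {"dx":1,"dy":2.5,"dz":0,"roll":0,"jaw":1},
    {"dx":1,"dy":2.5,"dz":0,"roll":0,"jaw":1},
    {"dx":0,"dy":2.5,"dz":0,"roll":0,"jaw":1},
    {"dx":0,"dy":2,"dz":0,"roll":0,"jaw":1}
  ]
}}

```text
time_s: 12.28
ee_pos: [0.5222, 0.0791, 0.0449]
eef_rot: [-3.137, 0.004, 1.419]
force: [-11.0, -14.6, 1.5]
grip_width: 0.0006
grip_force: 7.1
```

```bash
python3 - <<'E'
from h import *
st(); print(claw(snap('wrist','wr12')))
E
```

```text
t 12.28 box x,y,z mm -7.2 147.8 44.9 rpy [-179.76    0.2    81.31] F xb,yb,z -8.67 -16.07 1.53 w 0.0006
(np.int64(440), array([31.1, 34.7, 43.2]))
```

{"fn": "send_rows", "kwargs": {
  "rows": [
    {"dx":0,"dy":3,"dz":0,"roll":0,"jaw":1},
    {"dx":0,"dy":3,"dz":0,"roll":0,"jaw":1},
    {"dx":0,"dy":3,"dz":0,"roll":0,"jaw":1},
    {"dx":0,"dy":3,"dz":0,"roll":0,"jaw":1}
  ]
}}

```text
time_s: 12.67
ee_pos: [0.5335, 0.0778, 0.0446]
eef_rot: [-3.136, 0.003, 1.419]
force: [-13.8, -8.1, 0.6]
grip_width: 0.001
grip_force: 6.4
```

```bash
python3 - <<'E'
from h import *
st()
E
```

```text
t 12.67 box x,y,z mm 4.1 148.2 44.6 rpy [-1.7967e+02  1.7000e-01  8.1320e+01] F xb,yb,z -12.42 -10.07 0.57 w 0.001
```

{"fn": "send_rows", "kwargs": {
  "rows": [
    {"dx":0,"dy":2,"dz":0,"roll":0,"jaw":1},
    {"dx":0,"dy":2,"dz":0,"roll":0,"jaw":1}
  ]
}}

```text
time_s: 12.83
ee_pos: [0.5354, 0.0777, 0.0443]
eef_rot: [-3.131, 0.003, 1.419]
force: [-38.9, -5.2, 17.3]
grip_width: 0.0008
grip_force: 18.9
```

```bash
python3 - <<'E'
from h import *
st()
E
```

```text
t 12.83 box x,y,z mm 6.0 148.4 44.3 rpy [-179.38    0.18   81.32] F xb,yb,z -37.71 -11.0 17.29 w 0.0008
```

{"fn": "send_rows", "kwargs": {
  "rows": [
    {"dx":0,"dy":1.5,"dz":0,"roll":0,"jaw":1},
    {"dx":0,"dy":0,"dz":0,"roll":0,"jaw":1}
  ]
}}

```text
time_s: 13.0
ee_pos: [0.5353, 0.0776, 0.0443]
eef_rot: [-3.127, 0.004, 1.42]
force: [-38.8, -5.0, 17.4]
grip_width: 0.0002
grip_force: 19.4
```

```bash
python3 - <<'E'
from h import *
st()
E
```

```text
t 13.0 box x,y,z mm 5.9 148.3 44.3 rpy [-179.17    0.21   81.34] F xb,yb,z -37.56 -10.81 17.45 w 0.0002
```

The fastener has stopped moving and the force is steady. I will relieve it, lift out and clear the hand for a top view.

{"fn": "send_rows", "kwargs": {
  "rows": [
    {"dx":0,"dy":-5,"dz":0,"roll":0,"jaw":1},
    {"dx":0,"dy":-5,"dz":0,"roll":0,"jaw":1},
    {"dx":0,"dy":0,"dz":0,"roll":0,"jaw":1},
    {"dx":0,"dy":0,"dz":-20,"roll":0,"jaw":1},
    {"dx":0,"dy":0,"dz":-35,"roll":0,"jaw":1},
    {"dx":0,"dy":0,"dz":-40,"roll":0,"jaw":1},
    {"dx":40,"dy":-10,"dz":0,"roll":0,"jaw":1},
    {"dx":40,"dy":-10,"dz":0,"roll":0,"jaw":1},
    {"dx":40,"dy":-10,"dz":0,"roll":0,"jaw":1},
    {"dx":40,"dy":-10,"dz":0,"roll":0,"jaw":1},
    {"dx":40,"dy":-10,"dz":0,"roll":0,"jaw":1},
    {"dx":0,"dy":0,"dz":0,"roll":0,"jaw":1}
  ]
}}

```text
time_s: 14.0
ee_pos: [0.5108, 0.2908, 0.1406]
eef_rot: [3.141, -0.002, 1.424]
force: [-1.0, -0.2, -0.6]
grip_width: 0.0002
grip_force: 0.0
```

```bash
python3 - <<'E'
from h import *
st(); c=snap('top','t3'); s=camera('scene')['frame'][:,:,::-1]
a=cv2.resize(c['frame'][150:360,180:460,::-1],(800,600))
cv2.imwrite('pics/t3c.png',a)
E
```

```text
t 14.0 box x,y,z mm -50.5 355.3 140.6 rpy [ 1.7997e+02 -9.0000e-02  8.1600e+01] F xb,yb,z -0.94 -0.36 -0.62 w 0.0002
```

View pics/t3c.png

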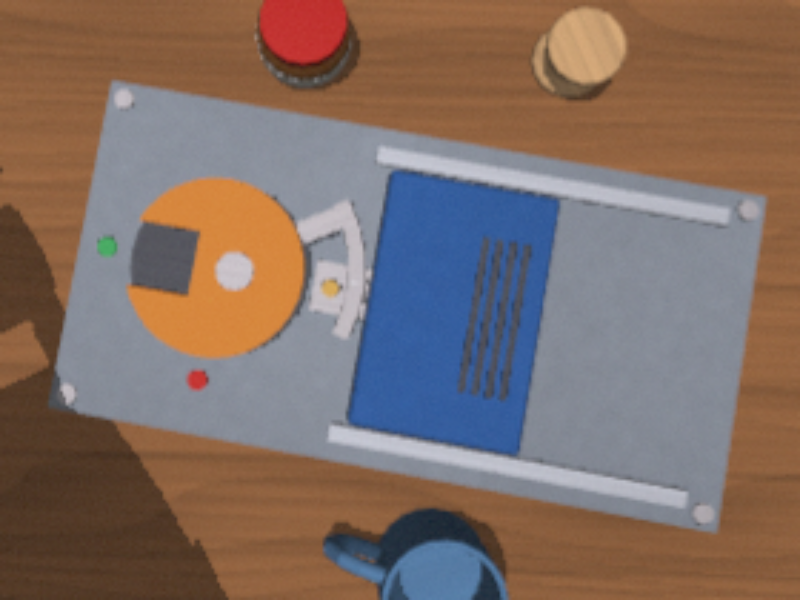

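The top view shows the slot pointing to the green dot (107,246), parallel to the rails, with the claw curled behind the brass pin (331,288). The cover is home, the jar, spool and mug have not moved, and the hand is clear.

```bash
python3 -c "
from station import *
print(hand_in())"
```

```text
the job is handed in; nothing more can be done
None
```

I pushed the cover home to its stop and turned the fastener clockwise to its end stop, so the claw sits behind the pin; the jar, mug and spool did not move, the hand is clear, and the job was handed in at about 14 s.

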